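Put the sliding lids on the packed tealight boxes

ROBOT

A 7-joint arm with a two-finger parallel gripper is mounted at the origin on a cart in front of the work surface, level with it; the furniture and walls round the work are solid. World frame = base frame: x ahead of the robot, y to its left, z up, the work surface at z = 0. Lengths are in mm, angles in rad, forces in N, time in s.
With the tool pointing down it reaches from about 400 to 875 mm from the base axis. Payload 4.4 kg.
Tool frame: the origin (TCP) lies midway between the tips of the shut fingers; the grasp point (between the pads) lies 19 mm behind it; z points along the fingers, y is the line along which they close (so a half turn about z gives the same grasp; the last joint's range is limited). The gripper opens to 85 mm and grips with 20 to 120 N. Pads are 22 mm wide; open, the fingers measure 114 mm over their backs; the gripper's body (76 mm by 85 mm) begins 54 mm behind the grasp point. The pads swing forward as they close: fully open they stand 13 mm farther back than shut.
Start: joints at [1.202, 0.628, 0.038, 1.517, -0.027, 0.996, -0.02], TCP at [193.854, -620.434, 231.313] pointing down, gripper open.
Joint ranges: [-3.06, 3.06], [-0.37, 2.12], [-1.25, 1.32], [0.18, 2.47], [-1.1, 4.24], [0.23, 1.98], [-2.94, 2.94]. Speed limits (rad/s): [2.57, 2.57, 3.14, 3.14, 3.14, 3.14, 3.14].

INTERFACE

Orientations are given as [roll, pitch, yaw] about the fixed x, y, z axes, in that order (R = Rz(yaw) Ry(pitch) Rx(roll)).
In Python, from cell import ctrl gives the robot as it stands.
- The arm moves only by the shell command python3 -m handwheel 'ROWS'. ROWS is JSON, a list of rows, each a list of 3 entries, a list of its own where there are three numbers: the turn, a rotation vector about the tool's x, y, z in degrees, then the shift along the tool's x, y, z in m, then the closure, from 0 (fully open) to 1 (shut). A call has 1 to 5 rows; each row shifts and turns the commanded pose from where the row before left it, along the tool's axes as they then stand; what a row does not reach is not made up. A row lasts 1/12 s, in which the tool goes at most 41.7 mm and 7.16 degrees, less where a joint would pass 70% of its speed; a pose out of reach is approached as far as the arm can. A call is refused whole if a number of a shift passes 0.0417 or a number of a turn 7.16, either way. A call with a gripper value outside its range is refused whole. The fingers move at their own pace and stop on an object; the grip force is fixed at half the most. Time passes only in rows, so rows that do not move let the fingers close. It gives the time, the measured TCP pose, the force, the opening and the grip force at its end, in the units of the state.
- ctrl.read_state(): the state, without advancing time (a new reading comes with each control period).
- ctrl.get_image(name): name is "scene" or "top"; returns a dict with "pixels" (480x640x3 uint8, red, green, blue), "fx", "fy", "cx", "cy" (pixels), "k1" (the pictures are not rectified: a ray, as slopes to the right and down, at radius r is drawn at 1 + k1 r^2 times it, then the intrinsics apply), "pose" (4x4, takes a point from camera to world coordinates). Camera axes: x right, y up, looking along -z (the intrinsics and any distortion apply to the point x, -y, -z); pixel columns grow to the right and rows downward; lengths in mm; the calibration is good to about 2 mm. A picture is of the moment at which its call begins. There is no depth.
- ctrl.finish_job(): hands the job in; it is judged then, once.
The state is a dict: "clock": time; "qpos": joint angles; "qd": joint speeds; "tau": joint torques, N m; "eef_pos": TCP position; "tool_rot": TCP orientation; "force": force on the tool from outside, world axes, zero at the start; "torque": the same for the moment, N m; "width": finger opening in mm; "gripper_force": force on a finger pad.
Only numpy, scipy, OpenCV 4.12 (cv2) and the standard library are available. Lean on these libraries where they do the work, as an engineer would, in place of code of your own. Each camera call takes 0.05 s, during which the arm holds its last target. There are 200 camera calls.

TASK

Close the packed wooden tealight boxes that stand in the packing tray: pull the stock drawer all the way out to its stop, take a lid from it for each box and slide the lid into the box's grooves from the low, open front end until it is fully home against the rear wall. Leave the boxes standing upright in the tray, leave any spare lid in the drawer, and push the drawer fully shut when you have finished. Do not disturb the chalk sign or the toadstool that stand behind the tray.

Things in the scene. Friction and masses are not known exactly. Their poses are not given: they have to be found in the camera images.
- packing_tray: Fixed plywood packing tray on the table, 165 mm (x) by 286 mm (y), 9 mm thick board. Its own +x points away from the robot (yaw within 0.1 rad): along the +x edge runs a 10 mm thick rear fence, top 39 mm above the table, whose inner face is at x = +72 mm; along both y edges side fences 8 mm thick, top 25 mm above the table; the -x edge is open. Origin: centre of its underside, on the table.
- cabinet: Fixed low wooden cabinet with one drawer, 263 mm deep (its own x), 142 mm wide (its own y), 64 mm high, standing behind the row of kraft soap displays. Origin: centre of its underside; its front faces its own -x, which points roughly to world -y (the robot's right).
- stock_drawer (a joint): Drawer of the cabinet, m pulled out along the cabinet's own -x: 0 shut, 0.225 at its stop. It stays where it is left; about 1 N of friction. It may start a little ajar. Open-topped, no dividers; its walls are 5 mm thick, top 47 mm above the table, its front panel 13 mm thick, top 61 mm above the table.
- drawer_handle (a point): Centre of the drawer's dark steel bar handle: a round bar 11 mm thick and 75 mm long, level, along the cabinet's y, 35 mm in front of the drawer's front panel and 39 mm above the table, with free space beneath. It moves with the drawer. Axes as the cabinet's.
- drawer_floor (a point): Centre of the drawer's inner floor, 14 mm above the table; the inside measures 226 mm (x, along the pull) by 110 mm (y). It moves with the drawer. Axes as the cabinet's.
- lid_1: Loose sliding lid: pale wooden panel 94 (x) x 49 (y) x 5 mm, 80 g. On top a darker raised pull, a block 14 (x) x 36 (y) mm centred at x = -12 mm, its top 23.5 mm above the panel's underside. Leading end is its own +x (corners tapered over 14 mm). Origin: centre of the underside, z up. All start flat in the drawer, pull up, one behind another, their +x roughly world +x.
- lid_2: A lid like lid_1, same frame. Lids are interchangeable; any lid fits any box.
- lid_3: A lid like lid_1, same frame.
- lid_4: A lid like lid_1, same frame.
- gift_box_a: Loose pale wooden box with two tealights packed in it, 0.33 kg, 102 (x) x 60 (y) x 45 mm high. Origin: centre of its underside; +x to its rear wall, roughly away from the robot. Front wall (-x) low, top at 28.5 mm; inner face of the full-height rear wall at x = +43 mm is the lid's stop. Stands on the tray's board, rear near or against the rear fence, which takes the push; slides if pushed. May be absent.
- gift_box_b: A packed box like gift_box_a, same frame. May be absent.
- gift_box_c: A packed box like gift_box_a, same frame. May be absent.
- gift_box_d: A packed box like gift_box_a, same frame. May be absent.
- gift_box_a_home (a point): Where a lid's origin lies when it is home in gift_box_a: x = -4, y = 0, z = 31.5 mm in the box's frame. The lid's grooves run along x in both side walls from the open front end at x = -51: ledge at z = 30, underside of lip at 38 mm; 52 mm between groove floors, 42 between lips. Eased over the first 14 mm: lips rise 3 mm, grooves 2 mm deeper.
- gift_box_b_home (a point): The same point of gift_box_b.
- gift_box_c_home (a point): The same point of gift_box_c.
- gift_box_d_home (a point): The same point of gift_box_d.
- chalk_sign: Bystander behind the tray: small framed chalk sign, 40 x 75 x 108 mm, origin at the centre of its underside.
- toadstool: Bystander: small red ceramic toadstool, 62 mm across, 80 mm high, origin at the centre of its underside.

How it is judged (in metres and radians):
On the way:
1. the drawer has been pulled out to its stop (value of joint stock_drawer above 0.218 m), for 0.2 s.
At the end, for the whole second after the job is handed in: Every box present stands upright in the tray with a lid in its grooves, its origin within 6 mm of the home point and aligned within 0.07 rad; any spare lid lies in the drawer; the drawer is shut to within 6 mm; all is at rest (((distance between lid_1 and gift_box_a_home below 0.006 m and angle between the x axis of lid_1 and the x axis of gift_box_a, either way round below 0.07 rad) or (distance between lid_2 and gift_box_a_home below 0.006 m and angle between the x axis of lid_2 and the x axis of gift_box_a, either way round below 0.07 rad) or (distance between lid_3 and gift_box_a_home below 0.006 m and angle between the x axis of lid_3 and the x axis of gift_box_a, either way round below 0.07 rad) or (distance between lid_4 and gift_box_a_home below 0.006 m and angle between the x axis of lid_4 and the x axis of gift_box_a, either way round below 0.07 rad)) and angle between each of gift_box_a, gift_box_b, gift_box_c, gift_box_d's own z axis and vertical below 0.06 rad and linear speed of each of gift_box_a, gift_box_b, gift_box_c, gift_box_d, lid_1, lid_2, lid_3, lid_4 below 0.02 m/s and x of each of gift_box_a, gift_box_b, gift_box_c, gift_box_d in the frame of packing_tray above -0.05 m and y of gift_box_a in the frame of packing_tray between -0.12 and 0.12 m and z of each of gift_box_a, gift_box_b, gift_box_c, gift_box_d in the frame of packing_tray below 0.02 m and ((distance between lid_1 and gift_box_b_home below 0.006 m and angle between the x axis of lid_1 and the x axis of gift_box_b, either way round below 0.07 rad) or (distance between lid_2 and gift_box_b_home below 0.006 m and angle between the x axis of lid_2 and the x axis of gift_box_b, either way round below 0.07 rad) or (distance between lid_3 and gift_box_b_home below 0.006 m and angle between the x axis of lid_3 and the x axis of gift_box_b, either way round below 0.07 rad) or (distance between lid_4 and gift_box_b_home below 0.006 m and angle between the x axis of lid_4 and the x axis of gift_box_b, either way round below 0.07 rad)) and y of gift_box_b in the frame of packing_tray between -0.12 and 0.12 m and ((distance between lid_1 and gift_box_c_home below 0.006 m and angle between the x axis of lid_1 and the x axis of gift_box_c, either way round below 0.07 rad) or (distance between lid_2 and gift_box_c_home below 0.006 m and angle between the x axis of lid_2 and the x axis of gift_box_c, either way round below 0.07 rad) or (distance between lid_3 and gift_box_c_home below 0.006 m and angle between the x axis of lid_3 and the x axis of gift_box_c, either way round below 0.07 rad) or (distance between lid_4 and gift_box_c_home below 0.006 m and angle between the x axis of lid_4 and the x axis of gift_box_c, either way round below 0.07 rad)) and y of gift_box_c in the frame of packing_tray between -0.12 and 0.12 m and ((distance between lid_1 and gift_box_d_home below 0.006 m and angle between the x axis of lid_1 and the x axis of gift_box_d, either way round below 0.07 rad) or (distance between lid_2 and gift_box_d_home below 0.006 m and angle between the x axis of lid_2 and the x axis of gift_box_d, either way round below 0.07 rad) or (distance between lid_3 and gift_box_d_home below 0.006 m and angle between the x axis of lid_3 and the x axis of gift_box_d, either way round below 0.07 rad) or (distance between lid_4 and gift_box_d_home below 0.006 m and angle between the x axis of lid_4 and the x axis of gift_box_d, either way round below 0.07 rad)) and y of gift_box_d in the frame of packing_tray between -0.12 and 0.12 m and ((distance between lid_1 and gift_box_a_home below 0.006 m and angle between the x axis of lid_1 and the x axis of gift_box_a, either way round below 0.07 rad) or (distance between lid_1 and gift_box_b_home below 0.006 m and angle between the x axis of lid_1 and the x axis of gift_box_b, either way round below 0.07 rad) or (distance between lid_1 and gift_box_c_home below 0.006 m and angle between the x axis of lid_1 and the x axis of gift_box_c, either way round below 0.07 rad) or (distance between lid_1 and gift_box_d_home below 0.006 m and angle between the x axis of lid_1 and the x axis of gift_box_d, either way round below 0.07 rad) or (x of lid_1 in the frame of drawer_floor between -0.115 and 0.115 m and y of lid_1 in the frame of drawer_floor between -0.058 and 0.058 m and z of lid_1 in the frame of drawer_floor between -0.005 and 0.03 m)) and ((distance between lid_2 and gift_box_a_home below 0.006 m and angle between the x axis of lid_2 and the x axis of gift_box_a, either way round below 0.07 rad) or (distance between lid_2 and gift_box_b_home below 0.006 m and angle between the x axis of lid_2 and the x axis of gift_box_b, either way round below 0.07 rad) or (distance between lid_2 and gift_box_c_home below 0.006 m and angle between the x axis of lid_2 and the x axis of gift_box_c, either way round below 0.07 rad) or (distance between lid_2 and gift_box_d_home below 0.006 m and angle between the x axis of lid_2 and the x axis of gift_box_d, either way round below 0.07 rad) or (x of lid_2 in the frame of drawer_floor between -0.115 and 0.115 m and y of lid_2 in the frame of drawer_floor between -0.058 and 0.058 m and z of lid_2 in the frame of drawer_floor between -0.005 and 0.03 m)) and ((distance between lid_3 and gift_box_a_home below 0.006 m and angle between the x axis of lid_3 and the x axis of gift_box_a, either way round below 0.07 rad) or (distance between lid_3 and gift_box_b_home below 0.006 m and angle between the x axis of lid_3 and the x axis of gift_box_b, either way round below 0.07 rad) or (distance between lid_3 and gift_box_c_home below 0.006 m and angle between the x axis of lid_3 and the x axis of gift_box_c, either way round below 0.07 rad) or (distance between lid_3 and gift_box_d_home below 0.006 m and angle between the x axis of lid_3 and the x axis of gift_box_d, either way round below 0.07 rad) or (x of lid_3 in the frame of drawer_floor between -0.115 and 0.115 m and y of lid_3 in the frame of drawer_floor between -0.058 and 0.058 m and z of lid_3 in the frame of drawer_floor between -0.005 and 0.03 m)) and ((distance between lid_4 and gift_box_a_home below 0.006 m and angle between the x axis of lid_4 and the x axis of gift_box_a, either way round below 0.07 rad) or (distance between lid_4 and gift_box_b_home below 0.006 m and angle between the x axis of lid_4 and the x axis of gift_box_b, either way round below 0.07 rad) or (distance between lid_4 and gift_box_c_home below 0.006 m and angle between the x axis of lid_4 and the x axis of gift_box_c, either way round below 0.07 rad) or (distance between lid_4 and gift_box_d_home below 0.006 m and angle between the x axis of lid_4 and the x axis of gift_box_d, either way round below 0.07 rad) or (x of lid_4 in the frame of drawer_floor between -0.115 and 0.115 m and y of lid_4 in the frame of drawer_floor between -0.058 and 0.058 m and z of lid_4 in the frame of drawer_floor between -0.005 and 0.03 m)) and value of joint stock_drawer below 0.006 m); the robot touches nothing.
It fails at once if a bystander is shifted by more than 30 mm (distance of any of chalk_sign, toadstool from where it was at the start of the episode above 0.03 m).
It fails at once if a packed box is tipped over (angle between any of gift_box_a, gift_box_b, gift_box_c, gift_box_d's own z axis and vertical above 0.6 rad).
Of gift_box_a, gift_box_b, gift_box_c, gift_box_d only 3 to 4 are there at a start; the rules pass over those that are not, and their reading is None.
At some moment in a run one of gift_box_a, gift_box_b, gift_box_c, gift_box_d may be knocked a few centimetres aside while the robot is not near it.
Once in a run the grip may slacken for a moment while it holds something.
It also fails if it takes over 210 s, if anything falls off the work surface, if the arm or the gripper's body presses on something with over 40 N, if the wrist force passes 120 N, or if a joint passes its speed limit or range.

## Working session

There is one attempt and no reset: what is moved stays moved. The work goes in short steps, Python scripts to look and compute and a shell command to move; the robot and the scene stay as the last step left them, time stands still between calls to the robot, and variables do not carry over. Pictures are saved under pics/ and viewed, at most 14 in all, crops included, and the job is handed in when it is done.

```bash
ls; mkdir -p pics
python3 - <<'E'
from cell import ctrl
import cv2, numpy as np
s=ctrl.read_state(); print({k:np.round(v,3).tolist() for k,v in s.items()})
for n in("scene","top"):
    i=ctrl.get_image(n); cv2.imwrite(f"pics/{n}0.png",i["pixels"][:,:,::-1]); print(n,i["fx"],i["fy"],i["cx"],i["cy"],i["k1"],np.round(i["pose"],3).tolist())
E
```

```text
pics
{'clock': 0.0, 'qpos': [1.202, 0.629, 0.038, 1.518, -0.027, 0.996, -0.02], 'qd': [-0.001, -0.001, -0.001, -0.0, -0.001, 0.001, -0.001], 'tau': [-0.001, -56.34, 1.226, -19.345, 0.011, 0.011, 0.0], 'eef_pos': [193.635, -619.825, 230.385], 'tool_rot': [-3.14, 0.0, 0.303], 'force': [0.533, 0.441, 0.155], 'torque': [0.007, -0.052, -0.059], 'gripper_force': 0.0, 'width': 85.448}
scene 604.409236282995 604.409236282995 327.5529384464387 245.30775358878668 -0.008921154703249922 [[-0.667, 0.463, -0.583, -219.411], [-0.744, -0.397, 0.537, 718.65], [0.017, 0.792, 0.61, 890.378], [0.0, 0.0, 0.0, 1.0]]
top 571.9035625708563 571.9035625708563 317.2894551504923 238.95027001705722 -0.17261616409767655 [[-0.018, 0.984, -0.175, 337.163], [-1.0, -0.022, -0.018, -44.792], [-0.022, 0.175, 0.984, 1557.922], [0.0, 0.0, 0.0, 1.0]]
```

View pics/scene0.png

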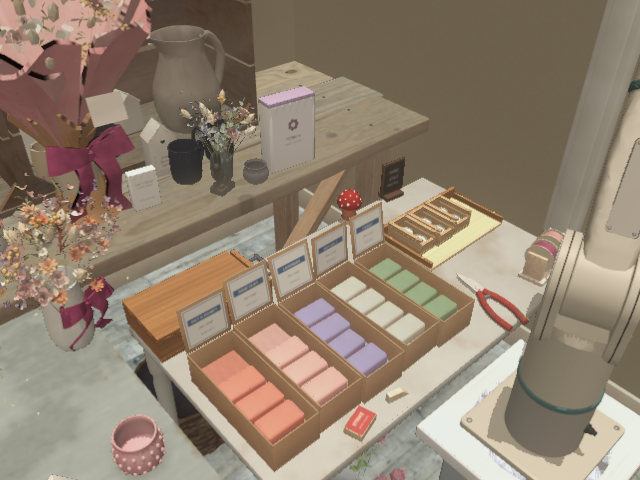

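View pics/top0.png

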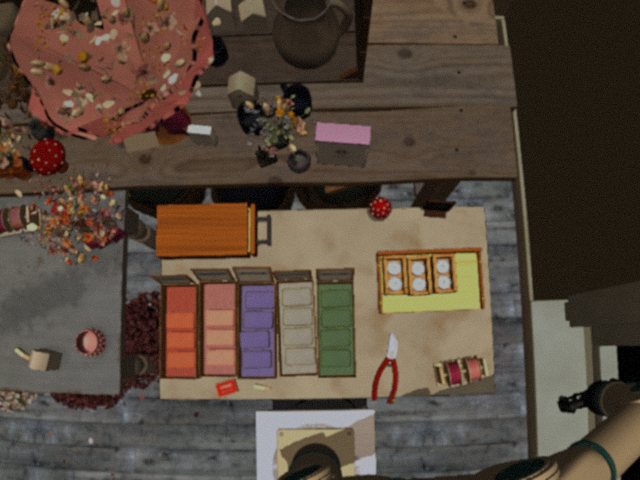

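```bash
cat > h.py <<'E'
import numpy as np, cv2
from cell import ctrl
def proj(im,P):
    T=im["pose"]; P=np.atleast_2d(P).astype(float)
    c=(P-T[:3,3])@T[:3,:3]; s=np.c_[c[:,0],-c[:,1]]/-c[:,2:]
    s=s*(1+im["k1"]*(s**2).sum(1,keepdims=True))
    return s*[im["fx"],im["fy"]]+[im["cx"],im["cy"]]
def ray(im,u,v,z):
    s0=np.array([(u-im["cx"])/im["fx"],(v-im["cy"])/im["fy"]]); s=s0.copy()
    for _ in range(20): s=s0/(1+im["k1"]*(s@s))
    T=im["pose"]; d=T[:3,:3]@np.array([s[0],-s[1],-1]); o=T[:3,3]
    return o+d*(z-o[2])/d[2]
def shot(n):
    im=ctrl.get_image(n); im["pose"]=np.array(im["pose"],float); return im
def crop(im,x0,y0,w,h,k,fn,draw=None):
    a=cv2.resize(im["pixels"][y0:y0+h,x0:x0+w,::-1],None,fx=k,fy=k,interpolation=cv2.INTER_CUBIC)
    for pl in draw or []:
        q=((proj(im,pl)-[x0,y0]+.5)*k).astype(int); cv2.polylines(a,[q.reshape(-1,1,2)],False,(255,0,255),1)
    cv2.imwrite("pics/"+fn,a)
def st():
    s=ctrl.read_state(); print(round(s["clock"],2),np.round(s["eef_pos"],1),np.round(s["tool_rot"],3),"F",np.round(s["force"],1),"w",round(s["width"],1),"g",round(s["gripper_force"],1))
E
python3 - <<'E'
from h import *
a=shot("scene"); b=shot("top")
for p in [(383,232),(500,228),(452,188)]: print("sc",p,ray(a,*p,0).round())
for p in [(376,250),(481,249),(157,204),(250,204),(250,257),(271,245),(160,300)]: print("top",p,ray(b,*p,0).round(),ray(b,*p,64).round())
# montage: scene boxes crop x4, top boxes crop
crop(a,375,175,135,95,5,"s1.png")
t1=cv2.resize(b["pixels"][240:320,370:490,::-1],None,fx=5,fy=5,interpolation=cv2.INTER_CUBIC)
cv2.imwrite("pics/t1.png",t1)
t2=cv2.resize(b["pixels"][195:290,150:280,::-1],None,fx=5,fy=5,interpolation=cv2.INTER_CUBIC); cv2.imwrite("pics/t2.png",t2)
both=np.zeros((600,800,3),np.uint8)
m=cv2.resize(b["pixels"][240:320,370:490,::-1],(400,267),interpolation=cv2.INTER_CUBIC);both[:267,:400]=m
m=cv2.resize(b["pixels"][195:290,150:280,::-1],(400,292),interpolation=cv2.INTER_CUBIC);both[:292,400:]=m
m=cv2.resize(a["pixels"][185:262,380:505,::-1],(500,308),interpolation=cv2.INTER_CUBIC);both[292:,:500]=m
m=cv2.resize(a["pixels"][240:360,115:265,::-1],(300,240),interpolation=cv2.INTER_CUBIC);both[300:540,500:]=m
cv2.imwrite("pics/m1.png",both)
E
```

```text
sc (383, 232) [ 582. -206.    0.]
sc (500, 228) [ 401. -444.   -0.]
sc (452, 188) [ 601. -501.    0.]
top (376, 250) [ 580. -177.    0.] [ 570. -172.   64.]
top (481, 249) [ 576. -471.    0.] [ 566. -453.   64.]
top (157, 204) [726. 441.   0.] [710. 421.  64.]
top (250, 204) [718. 172.   0.] [703. 163.  64.]
top (250, 257) [568. 171.   0.] [558. 162.  64.]
top (271, 245) [600. 113.   0.] [589. 106.  64.]
top (160, 300) [452. 424.   0.] [447. 405.  64.]
```

View pics/m1.png

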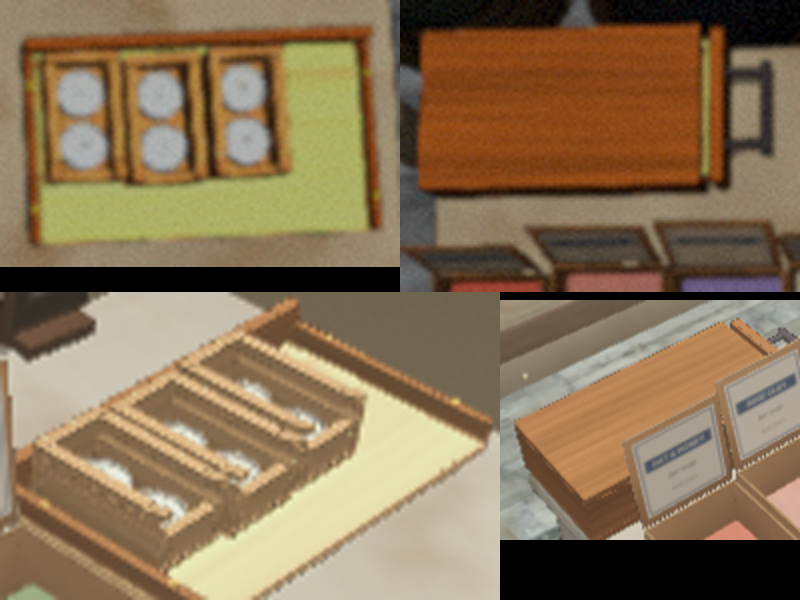

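Run:
```python
from h import *
a=shot("scene")
def box(x,y,yaw,z=9):
    c,s=np.cos(yaw),np.sin(yaw)
    f=lambda px,py,pz:[x+c*px-s*py,y+s*px+c*py,z+pz]
    return [[f(-51,-30,45),f(51,-30,45),f(51,30,45),f(-51,30,45)],[f(-51,30,45),f(-51,30,0),f(-51,-30,0),f(-51,-30,45)]]
d=[]
for p in [(525,-222,-.04),(525,-286,-.04),(525,-350,-.04)]: d+=box(*p)
x0,y0,k=378,183,6.2
crop(a,x0,y0,129,80,k,"s2.png")
im=cv2.imread("pics/s2.png")
for i in range(0,129,10): cv2.putText(im,str(x0+i),(int(i*k),8),0,.3,(0,0,255)); 
for j in range(0,80,10): cv2.putText(im,str(y0+j),(0,int(j*k)+4),0,.3,(0,0,255)); cv2.line(im,(0,int(j*k)),(800,int(j*k)),(90,90,90),1)
for i in range(0,129,10): cv2.line(im,(int(i*k),0),(int(i*k),500),(90,90,90),1)
cv2.imwrite("pics/s2.png",im)
```

```text
(no output)
```

View pics/s2.png

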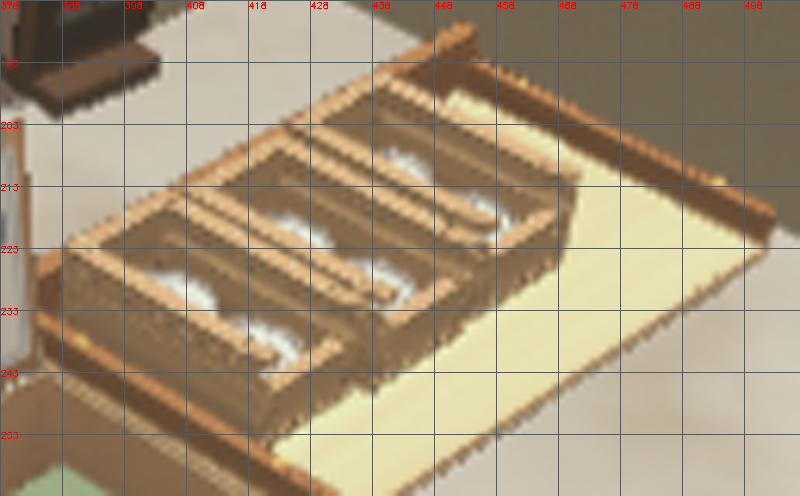

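```bash
cat >> h.py <<'E'
def xf(x,y,yaw,z=0):
    c,s=np.cos(yaw),np.sin(yaw)
    return lambda P:np.array([[x+c*p[0]-s*p[1],y+s*p[0]+c*p[1],z+p[2]] for p in P])
def boxw(x,y,yaw):
    f=xf(x,y,yaw,9)
    return [f([(-51,-30,45),(51,-30,45),(51,30,45),(-51,30,45),(-51,30,0),(-51,-30,0),(-51,-30,45)]),f([(-51,30,28.5),(-51,-30,28.5)]),f([(51,30,45),(51,30,0),(-51,30,0)])]
def trayw(x,y,yaw):
    f=xf(x,y,yaw)
    return [f([(-82.5,143,0),(-82.5,-143,0)]),f([(82.5,143,39),(82.5,-143,39)]),f([(72,135,39),(72,-135,39)]),f([(-82.5,143,25),(82.5,143,25)]),f([(-82.5,-143,25),(82.5,-143,25)])]
def both(d,fn,sc=(375,175,133,90),tp=(370,240,120,80)):
    a=shot("scene");b=shot("top")
    crop(a,*sc,5,"_a.png",d);crop(b,*tp,5,"_b.png",d)
    A=cv2.imread("pics/_a.png");B=cv2.imread("pics/_b.png")
    o=np.zeros((A.shape[0]+B.shape[0],max(A.shape[1],B.shape[1]),3),np.uint8);o[:A.shape[0],:A.shape[1]]=A;o[A.shape[0]:,:B.shape[1]]=B
    f=min(1,800/o.shape[1],600/o.shape[0]);cv2.imwrite("pics/"+fn,cv2.resize(o,None,fx=f,fy=f,interpolation=cv2.INTER_AREA))
E
python3 - <<'E'
from h import *
from scipy.optimize import least_squares
a=shot("scene");b=shot("top")
# tray from clicks: top view (montage 3.333x) and scene (6.2x)
f=[(82.5,143,39),(82.5,-143,39)]
obsb=np.array([(22,40),(372,26)])/3.3333+[370,240]
obsa=np.array([(35,258),(472,25)])/6.2+[378,183]
def r(p):
    P=xf(*p)(f); P2=xf(*p)([(-82.5,-143,0)])
    return np.r_[(proj(a,P)-obsa).ravel(),(proj(b,P)-obsb).ravel(),(proj(a,P2)-(np.array([765,252])/6.2+[378,183])).ravel()]
s=least_squares(r,[500,-320,-.03]); print(s.x,s.fun.round(1))
t=s.x; F=xf(*t)
d=trayw(*t)
for y in(110,42,-28): 
    c=F([(21,y,0)])[0]; d+=boxw(c[0],c[1],t[2]); print(c)
both(d,"o1.png")
E
```

```text
[ 4.86744057e+02 -3.22131905e+02  2.11422420e-02] [-2.9  1.9 -0.4 -2.2  0.9  0.7  0.6  0.3  1.8 -0.1]
[ 505.41389009 -211.71253475    0.        ]
[ 506.85145544 -279.69733751    0.        ]
[ 508.33130213 -349.68169329    0.        ]
```

View pics/o1.png

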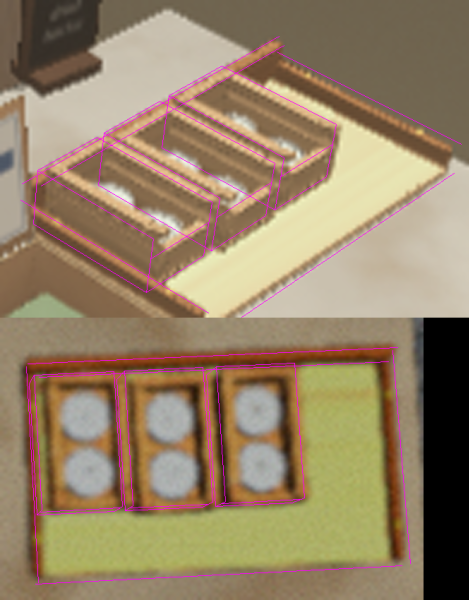

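Run:
```python
from h import *
b=shot("top"); p=b["pixels"].astype(int)
m=((p.min(2)>120)&(p.max(2)-p.min(2)<40)).astype(np.uint8); m[:,:370]=0;m[:245]=0;m[320:]=0;m[:,490:]=0
n,l,s,c=cv2.connectedComponentsWithStats(m)
for i in range(1,n):
    if s[i,4]>30: print(s[i],c[i].round(2),ray(b,*c[i],28).round(1))
g=cv2.cvtColor(b["pixels"],cv2.COLOR_RGB2HSV)
ys=np.arange(-170,-480,-3.)
for x in (500,470):
    q=proj(b,[[x,y,54] for y in ys]).astype(np.float32)
    v=cv2.remap(b["pixels"],q[:,0].reshape(1,-1),q[:,1].reshape(1,-1),cv2.INTER_LINEAR)[0]
    print(x,[(int(y),int(w[0]),int(w[1])) for y,w in zip(ys,v)])
```

```text
[387 261  14  14 147] [393.66 267.61] [ 526.3 -220.7   28. ]
[437 260  12  13 137] [442.34 266.04] [ 527.3 -353.2   28. ]
[411 262  14  13 136] [417.43 267.92] [ 523.9 -285.    28. ]
[388 277  14  14 148] [394.55 283.34] [ 483.7 -221.4   28. ]
[438 276  13  13 139] [443.48 281.85] [ 484.4 -354.1   28. ]
[413 278  13  13 140] [418.61 283.81] [ 480.8 -286.3   28. ]
500 [(-170, 126, 115), (-173, 98, 68), (-176, 112, 59), (-179, 132, 83), (-182, 141, 120), (-185, 135, 131), (-188, 109, 94), (-191, 126, 95), (-194, 164, 123), (-197, 173, 129), (-200, 164, 119), (-203, 165, 117), (-206, 170, 126), (-209, 170, 135), (-212, 165, 138), (-215, 158, 139), (-218, 156, 136), (-221, 158, 136), (-224, 157, 124), (-227, 161, 117), (-230, 167, 115), (-233, 164, 114), (-236, 127, 85), (-239, 90, 63), (-242, 109, 75), (-245, 154, 112), (-248, 161, 117), (-251, 128, 95), (-254, 105, 72), (-257, 139, 96), (-260, 168, 125), (-263, 175, 130), (-266, 169, 124), (-269, 163, 119), (-272, 154, 115), (-275, 141, 111), (-278, 139, 115), (-281, 143, 118), (-284, 153, 120), (-287, 161, 121), (-290, 175, 122), (-29
[... 2241 characters left out ...]
2, 164, 145), (-365, 130, 105), (-368, 78, 53), (-371, 56, 36), (-374, 94, 67), (-377, 149, 108), (-380, 171, 124), (-383, 165, 134), (-386, 159, 155), (-389, 169, 174), (-392, 175, 176), (-395, 173, 177), (-398, 169, 177), (-401, 171, 173), (-404, 170, 173), (-407, 173, 176), (-410, 175, 176), (-413, 174, 176), (-416, 172, 177), (-419, 171, 175), (-422, 174, 177), (-425, 172, 174), (-428, 173, 176), (-431, 171, 175), (-434, 173, 178), (-437, 171, 175), (-440, 157, 149), (-443, 117, 97), (-446, 91, 54), (-449, 113, 59), (-452, 132, 81), (-455, 139, 109), (-458, 149, 137), (-461, 156, 143), (-464, 157, 144), (-467, 154, 140), (-470, 145, 132), (-473, 117, 110), (-476, 96, 93), (-479, 91, 90)]
```

Run:
```python
from h import *
b=shot("top")
for p,z in [((156.5,205.4),64),((247.5,203.1),64),((248.5,256.1),64),((157.1,256.1),64),((255.3,203.5),61),((255.3,255),61),((269.6,216),39),((269.6,244.4),39)]: print(z,ray(b,*p,z).round(1))
# display sign tops in scene+top: sign of 3rd display top edge approx
for p in [(232,267),(271,266),(319,268),(353,268)]: print(p,[ray(b,*p,z).round().tolist() for z in(60,120,180)])
a=shot("scene")
for p in [(270,260),(304,237),(350,215),(382,203)]: print(p,[ray(a,*p,z).round().tolist() for z in(60,120,180)])
```

```text
64 [705.9 421.9  64. ]
64 [705.3 169.7  64. ]
64 [560.6 166.5  64. ]
64 [565.4 415.5  64. ]
61 [704.3 148.9  61. ]
61 [563.7 148.7  61. ]
39 [673.7 112.4  39. ]
39 [595.2 112.7  39. ]
(232, 267) [[533.0, 211.0, 60.0], [525.0, 201.0, 120.0], [517.0, 191.0, 180.0]]
(271, 266) [[534.0, 107.0, 60.0], [526.0, 101.0, 120.0], [518.0, 95.0, 180.0]]
(319, 268) [[526.0, -20.0, 60.0], [518.0, -21.0, 120.0], [511.0, -22.0, 180.0]]
(353, 268) [[524.0, -110.0, 60.0], [516.0, -107.0, 120.0], [509.0, -104.0, 180.0]]
(270, 260) [[617.0, 118.0, 60.0], [557.0, 162.0, 120.0], [496.0, 205.0, 180.0]]
(304, 237) [[633.0, 8.0, 60.0], [571.0, 60.0, 120.0], [510.0, 111.0, 180.0]]
(350, 215) [[629.0, -133.0, 60.0], [567.0, -72.0, 120.0], [506.0, -10.0, 180.0]]
(382, 203) [[615.0, -230.0, 60.0], [554.0, -161.0, 120.0], [494.0, -93.0, 180.0]]
```

```bash
python3 -m handwheel '[[[0,0,-7.16],[0,0,-0.01],1],[[0,0,-7.16],[0,0,-0.01],1],[[0,0,-7.16],[0,0,-0.01],1],[[0,0,-7.16],[0,0,0],1],[[0,0,-7.16],[0,0,0],1]]'
python3 -m handwheel '[[[0,0,-7.16],[0,0,0],1],[[0,0,-7.16],[0,0,0],1],[[0,0,-7.16],[0,0,0],1],[[0,0,-7.16],[0,0,0],1],[[0,0,-7.16],[0,0,0],1]]'
python3 -m handwheel '[[[0,0,-1.0],[0,0,0],1],[[0,0,0],[0,0,0],1]]'
```

```text
clock: 1.02
eef_pos: [194.0, -620.9, 262.3]
tool_rot: [3.14, 0.001, 0.934]
force: [-0.7, 0.5, -0.5]
width: 25.5
gripper_force: 0.0
clock: 1.43
eef_pos: [193.7, -620.5, 261.4]
tool_rot: [-3.142, 0.0, 1.558]
force: [-0.1, -0.5, -0.1]
width: -0.3
gripper_force: 0.0
clock: 1.6
eef_pos: [193.6, -620.5, 261.3]
tool_rot: [3.141, -0.0, 1.567]
force: [-0.6, -0.3, 0.1]
width: -0.3
gripper_force: 0.0
```

```bash
for i in 1; do
python3 -m handwheel '[[[0,0,0],[0.0342,0.02,0],1],[[0,0,0],[0.0342,0.02,0],1],[[0,0,0],[0.0342,0.02,0],1],[[0,0,0],[0.0342,0.02,0],1],[[0,0,0],[0.0342,0.02,0],1]]' | sed -n 2,3p
python3 -m handwheel '[[[0,0,0],[0.0342,0.02,0],1],[[0,0,0],[0.0342,0.02,0],1],[[0,0,0],[0.0342,0.02,0],1],[[0,0,0],[0.0342,0.02,0],1],[[0,0,0],[0.0342,0.02,0],1]]' | sed -n 2,3p
python3 -m handwheel '[[[0,0,0],[0.0342,0.02,0],1],[[0,0,0],[0.0342,0.02,0],1],[[0,0,0],[0.0342,0.02,0],1],[[0,0,0],[0.0342,0.02,0],1],[[0,0,0],[0.0342,0.02,0],1]]' | sed -n 2,3p
python3 -m handwheel '[[[0,0,0],[0.0342,0.02,0],1],[[0,0,0],[0.0342,0.02,0],1],[[0,0,0],[0.0342,0.02,0],1],[[0,0,0],[0.0342,0.02,0],1],[[0,0,0],[0.0342,0.02,0],1]]' | sed -n 2,3p
python3 -m handwheel '[[[0,0,0],[0.0342,0.02,0],1],[[0,0,0],[0.0342,0.02,0],1],[[0,0,0],[0,0,0.04],1],[[0,0,0],[0,0,0.04],1],[[0,0,0],[0,0,0.04],1]]'
python3 -m handwheel '[[[0,0,0],[0,0,0.02],1],[[0,0,0],[0,0,0.02],1],[[0,0,0],[0,0,0],1],[[0,0,0],[0,0,0],1]]'
done
```

```text
eef_pos: [294.6, -447.9, 261.5]
tool_rot: [3.141, 0.0, 1.566]
eef_pos: [394.9, -277.0, 261.7]
tool_rot: [3.141, 0.001, 1.566]
eef_pos: [495.1, -106.0, 261.6]
tool_rot: [3.141, 0.0, 1.566]
eef_pos: [595.2, 65.0, 261.5]
tool_rot: [3.141, 0.0, 1.566]
clock: 3.68
eef_pos: [635.2, 132.8, 140.5]
tool_rot: [3.139, -0.0, 1.568]
force: [0.4, 0.0, -0.0]
width: -0.2
gripper_force: 0.0
clock: 4.02
eef_pos: [634.0, 131.4, 100.6]
tool_rot: [-3.14, 0.001, 1.568]
force: [0.9, -0.5, -0.1]
width: -0.1
gripper_force: 0.0
```

Closed fingers are 100 mm above the presumed gap; check against the handle in both views.

Run:
```python
from h import *
t=[634.0,131.4,100.6]
d=[np.array([t,[t[0],t[1],130]]),np.array([[597,112.5,39],[672,112.5,39]]),np.array([[564,148,61],[705,148,61]])]
both(d,"c1.png",sc=(225,225,120,70),tp=(215,190,110,80))
```

```text
(no output)
```

View pics/c1.png

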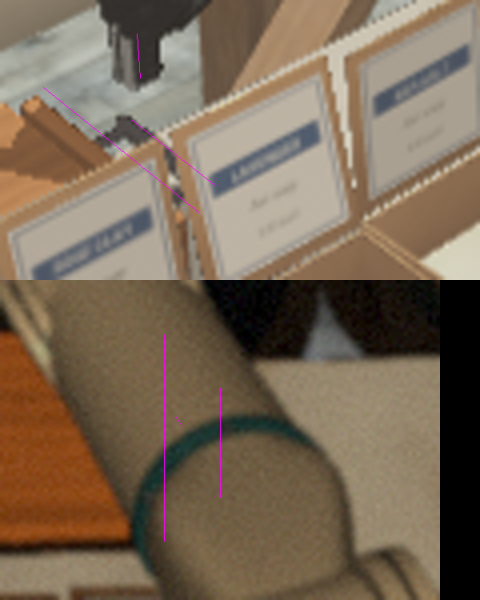

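```bash
python3 -m handwheel '[[[0,0,0],[0.0015,0,0.02],1],[[0,0,0],[0,0,0.02],1],[[0,0,0],[0,0,0.01],1],[[0,0,0],[0,0,0],1]]' | sed -n 2,4p
python3 -m handwheel '[[[0,0,0],[0,0,0.005],1],[[0,0,0],[0,0,0.005],1],[[0,0,0],[0,0,0],1]]' | sed -n 2,4p
python3 -m handwheel '[[[0,0,0],[0,0,0.005],1],[[0,0,0],[0,0,0.007],1],[[0,0,0],[0,0,0],1],[[0,0,0],[0,0,0],1]]' | sed -n 2,4p
```

```text
eef_pos: [633.8, 132.6, 50.6]
tool_rot: [-3.14, 0.001, 1.569]
force: [-0.6, 0.7, 0.6]
eef_pos: [634.8, 133.0, 41.5]
tool_rot: [3.141, -0.0, 1.57]
force: [-0.4, -0.1, 0.4]
eef_pos: [634.2, 132.9, 28.8]
tool_rot: [-3.141, 0.0, 1.57]
force: [-0.5, 0.6, -0.1]
```

```bash
python3 -m handwheel '[[[0,0,0],[-0.008,0,0],1],[[0,0,0],[-0.02,0,0],1],[[0,0,0],[-0.025,0,0],1],[[0,0,0],[-0.025,0,0],1],[[0,0,0],[-0.025,0,0],1]]' | sed -n 2,4p
python3 -m handwheel '[[[0,0,0],[-0.025,0,0],1],[[0,0,0],[-0.025,0,0],1],[[0,0,0],[-0.025,0,0],1],[[0,0,0],[-0.015,0,0],1],[[0,0,0],[-0.007,0,0],1]]' | sed -n 2,4p
python3 -m handwheel '[[[0,0,0],[-0.005,0,0],1],[[0,0,0],[-0.005,0,0],1],[[0,0,0],[0,0,0],1]]' | sed -n 2,4p
python3 -m handwheel '[[[0,0,0],[-0.004,0,0],1],[[0,0,0],[-0.004,0,0],1],[[0,0,0],[0,0,0],1]]' | sed -n 2,4p
python3 -m handwheel '[[[0,0,0],[-0.002,0,0],1],[[0,0,0],[-0.002,0,0],1],[[0,0,0],[0,0,0],1]]' | sed -n 2,4p
```

```text
eef_pos: [634.3, 29.7, 29.5]
tool_rot: [3.141, -0.001, 1.571]
force: [0.0, 2.7, -0.3]
eef_pos: [634.0, -71.9, 29.4]
tool_rot: [-3.141, 0.003, 1.565]
force: [0.3, -0.8, -0.3]
eef_pos: [634.4, -76.9, 29.4]
tool_rot: [3.141, -0.0, 1.57]
force: [0.2, -0.2, -0.1]
eef_pos: [634.4, -85.2, 29.3]
tool_rot: [3.142, 0.001, 1.57]
force: [0.6, -0.1, 0.1]
eef_pos: [634.4, -85.6, 29.4]
tool_rot: [3.141, -0.004, 1.572]
force: [-0.9, 5.5, 1.1]
```

```bash
python3 -m handwheel '[[[0,0,0],[-0.003,0,0],1],[[0,0,0],[0,0,0],1],[[0,0,0],[0,0,0],1]]' | sed -n 2,4p
python3 -m handwheel '[[[0,0,0],[0.007,0,0],1],[[0,0,0],[0,0,-0.02],1],[[0,0,0],[0,0,-0.04],1],[[0,0,0],[0,0,-0.04],1],[[0,0,0],[0,0,-0.04],0.5]]' | sed -n 2,4p
python3 -m handwheel '[[[0,0,0],[0,0,-0.04],0.5],[[0,0,0],[0,0,-0.04],0.5],[[0,0,0],[-0.04,0,0],0.5],[[0,0,0],[-0.04,0,0],0.5],[[0,0,0],[-0.04,0,0],0.5]]' | sed -n 2,4p
python3 -m handwheel '[[[0,0,0],[-0.04,-0.01,0],0.5],[[0,0,0],[-0.04,-0.01,0],0.5],[[0,0,0],[-0.04,-0.01,0],0.5],[[0,0,0],[-0.04,-0.01,0],0.5],[[0,0,0],[-0.04,-0.01,0],0.5]]' | sed -n 2,7p
python3 - <<'E'
from h import *
d=[]
both(d,"c2.png",sc=(235,205,130,80),tp=(220,190,130,80))
E
```

```text
eef_pos: [634.4, -85.7, 29.4]
tool_rot: [3.141, -0.007, 1.573]
force: [-0.9, 9.9, 1.4]
eef_pos: [633.8, -85.4, 170.5]
tool_rot: [-3.14, 0.001, 1.57]
force: [1.4, -0.6, -0.9]
eef_pos: [634.5, -206.5, 250.9]
tool_rot: [3.14, 0.002, 1.572]
force: [0.1, 0.1, 0.0]
eef_pos: [582.8, -407.4, 249.4]
tool_rot: [-3.141, 0.001, 1.569]
force: [1.2, -0.9, 0.6]
width: 42.9
gripper_force: 0.0
```

View pics/c2.png

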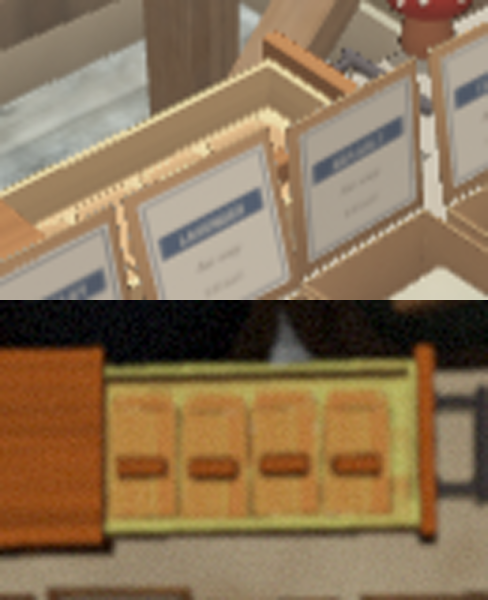

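Run:
```python
from h import *
b=shot("top"); p=b["pixels"].astype(int)
m=((p[:,:,0]-1.0*p[:,:,1]>55)).astype(np.uint8); m[:227]=0;m[240:]=0;m[:,:249]=0;m[:,328:]=0
n,l,s,c=cv2.connectedComponentsWithStats(m)
for i in range(1,n):
    if s[i,4]>15:
        q=np.argwhere(l==i)[:,::-1].astype(np.float32); r=cv2.fitLine(q,2,0,.01,.01).ravel()
        print(s[i],c[i].round(2),ray(b,*c[i],37).round(1),"slope",round(float(r[1]/r[0]),3))
print(ray(b,220+487/3.75-1,190+(440-300)/3.75,39))
for u in(112,178,184,248,254,318,326,390): print(u,ray(b,220+u/3.75,190+140/3.75,19)[:2].round(1))
```

```text
[251 227  15   9  66] [259.03 232.35] [629.3 141.6  37. ] slope -0.403
[270 227  15  10  61] [277.89 232.87] [626.7  90.2  37. ] slope -0.483
[310 227  13   9  65] [316.32 232.12] [626.4 -14.1  37. ] slope -0.347
[290 231  12   5  46] [295.28 233.17] [624.8  42.9  37. ] slope -0.102
[ 637.29986384 -102.48626885   39.        ]
112 [647.4 169.2]
178 [646.3 120.5]
184 [646.2 116. ]
248 [645.1  69. ]
254 [645.   64.6]
318 [644.   17.6]
326 [643.8  11.8]
390 [642.8 -35.1]
```

Run:
```python
from h import *
b=shot("top"); p=b["pixels"].astype(int)
g=p[:,:,1]
for u in (257.5,276.4,295.3,314.8):
    x0=int(round(u))-9; W=np.clip(105-g[229:240,x0:x0+19],0,None).astype(float)
    W[W<15]=0
    yy,xx=np.mgrid[229:240,x0:x0+19]; cu,cv=(W*xx).sum()/W.sum(),(W*yy).sum()/W.sum()
    sl=((W*(xx-cu)*(yy-cv)).sum()/(W*(xx-cu)**2).sum())
    print(round(W.sum()),round(cu,2),round(cv,2),ray(b,cu,cv,36).round(1),"slope",round(sl,3))
```

```text
2528 257.49 234.45 [623.8 146.   36. ] slope -0.022
2723 276.82 234.81 [621.6  93.2  36. ] slope 0.0
2691 295.44 233.86 [623.1  42.6  36. ] slope -0.011
2460 314.65 233.77 [622.2  -9.5  36. ] slope -0.0
```

```bash
python3 -m handwheel '[[[0,0,0],[0.0398,0.0039,0],0.6],[[0,0,0],[0.0398,0.0039,0],0.6],[[0,0,0],[0.0398,0.0039,0],0.6],[[0,0,0],[0.0398,0.0039,0],0.6],[[0,0,0],[0.0398,0.0039,0],0.6]]' | sed -n 2,3p
python3 -m handwheel '[[[0,0,0],[0.0398,0.0039,0],0.6],[[0,0,0],[0.0398,0.0039,0],0.6],[[0,0,0],[0.0398,0.0039,0],0.6],[[0,0,0],[0.0398,0.0039,0],0.6],[[0,0,0],[0.0398,0.0039,0],0.6]]' | sed -n 2,3p
python3 -m handwheel '[[[0,0,0],[0,0,0.04],0.6],[[0,0,0],[0,0,0.04],0.6],[[0,0,0],[0,0,0.04],0.6],[[0,0,0],[0,0,0.04],0.6],[[0,0,0],[0,0,0.025],0.6]]' | sed -n 2,3p
python3 -m handwheel '[[[0,0,0],[0,0,0.01],0.6],[[0,0,0],[0,0,0],0.6],[[0,0,0],[0,0,0],0.6]]'
```

```text
eef_pos: [603.8, -201.6, 249.7]
tool_rot: [3.141, -0.001, 1.573]
eef_pos: [622.8, -2.7, 249.8]
tool_rot: [3.141, -0.0, 1.573]
eef_pos: [620.7, -4.7, 60.9]
tool_rot: [-3.137, -0.0, 1.573]
clock: 9.82
eef_pos: [624.0, -5.5, 55.3]
tool_rot: [3.14, -0.001, 1.572]
force: [-0.4, -0.1, 1.6]
width: 34.0
gripper_force: 0.0
```

```bash
python3 -m handwheel '[[[0,0,0],[-0.004,-0.002,0.01],0.6],[[0,0,0],[0,0,0.01],0.6],[[0,0,0],[0,0,0.008],0.6],[[0,0,0],[0,0,0],0.6]]' | sed -n 2,4p
python3 -m handwheel '[[[0,0,0],[0,0,0.005],0.6],[[0,0,0],[0,0,0],0.6],[[0,0,0],[0,0,0],1],[[0,0,0],[0,0,0],1],[[0,0,0],[0,0,0],1]]'
python3 -m handwheel '[[[0,0,0],[0,0,0],1],[[0,0,0],[0,0,0],1],[[0,0,0],[0,0,0],1]]'
```

```text
eef_pos: [620.4, -11.4, 25.1]
tool_rot: [-3.14, 0.0, 1.569]
force: [-0.5, -0.1, -0.8]
clock: 10.57
eef_pos: [621.8, -10.8, 21.7]
tool_rot: [3.141, -0.0, 1.57]
force: [0.8, 0.4, 0.9]
width: 12.3
gripper_force: 59.8
clock: 10.82
eef_pos: [621.8, -10.8, 21.7]
tool_rot: [3.141, -0.0, 1.57]
force: [-0.8, 0.2, 2.6]
width: 12.1
gripper_force: 59.9
```

```bash
python3 -m handwheel '[[[0,0,0],[0,0,-0.015],1],[[0,0,0],[0,0,-0.03],1],[[0,0,0],[0,0,-0.04],1],[[0,0,0],[0,0,-0.04],1],[[0,0,0],[0,0,-0.04],1]]' | sed -n 5,6p
python3 -m handwheel '[[[0,0,0],[0,0,-0.04],1],[[0,0,0],[-0.02,-0.02,-0.01],1],[[0,0,0],[-0.025,-0.03,0],1],[[0,0,0],[-0.025,-0.03,0],1],[[0,0,0],[-0.025,-0.03,0],1]]' | sed -n 5,6p
python3 -m handwheel '[[[0,0,0],[-0.025,-0.03,0],1],[[0,0,0],[-0.025,-0.03,0],1],[[0,0,0],[-0.025,-0.03,0],1],[[0,0,-1.2],[-0.02,-0.022,0],1],[[0,0,0],[-0.02,-0.02,0],1]]'
python3 -m handwheel '[[[0,0,0],[0,0,0],1],[[0,0,0],[0,0,0],1]]'
```

```text
width: 12.2
gripper_force: 59.5
width: 12.5
gripper_force: 59.6
clock: 12.07
eef_pos: [377.0, -222.1, 236.2]
tool_rot: [-3.14, 0.0, 1.591]
force: [-0.2, -1.1, -1.1]
width: 12.3
gripper_force: 59.6
clock: 12.23
eef_pos: [378.3, -222.4, 236.3]
tool_rot: [-3.141, 0.0, 1.587]
force: [0.5, 0.7, -0.5]
width: 12.4
gripper_force: 59.6
```

```bash
python3 -m handwheel '[[[0,0,0],[0,0,0.04],1],[[0,0,0],[0,0,0.04],1],[[0,0,0],[0,0,0.04],1],[[0,0,0],[0,0,0.03],1],[[0,0,0],[0,0,0.02],1]]' | sed -n 2,3p
python3 -m handwheel '[[[0,0,0],[0,0,0.01],1],[[0,0,0],[0,0,0.007],1],[[0,0,0],[0,0,0],1],[[0,0,0],[0,0,0],1]]'
python3 - <<'E'
from h import *
s=ctrl.read_state(); t=s["eef_pos"]; yaw=s["tool_rot"][2]-np.pi/2
f=xf(t[0],t[1],yaw,t[2]-7.7)
lid=f([(-35,-24.5,5),(59,-24.5,5),(59,24.5,5),(-35,24.5,5),(-35,-24.5,5)])
both([lid]+boxw(505,-221,.02),"c3.png",sc=(385,195,95,75),tp=(370,245,95,75))
E
```

```text
eef_pos: [379.6, -219.1, 63.6]
tool_rot: [-3.14, -0.002, 1.593]
clock: 12.98
eef_pos: [380.5, -220.5, 49.4]
tool_rot: [3.141, -0.0, 1.592]
force: [0.6, -0.3, -0.3]
width: 12.4
gripper_force: 59.5
```

View pics/c3.png

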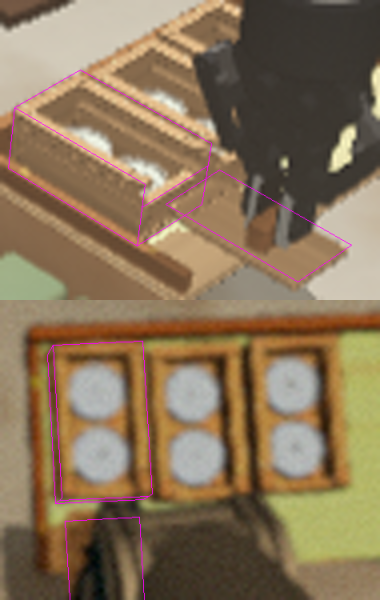

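```bash
python3 -m handwheel '[[[0,0,0],[0,0.008,0.001],1],[[0,0,0],[0,0.008,0],1],[[0,0,0],[0,0.008,0],1],[[0,0,0],[0,0.006,0],1],[[0,0,0],[0,0,0],1]]' | sed -n 2,5p
python3 -m handwheel '[[[0,0,0],[0,0.008,0],1],[[0,0,0],[0,0.008,0],1],[[0,0,0],[0,0,0],1]]' | sed -n 2,5p
```

```text
eef_pos: [412.3, -220.7, 48.7]
tool_rot: [3.138, 0.001, 1.591]
force: [0.2, -0.8, -0.2]
width: 12.9
eef_pos: [428.2, -220.2, 48.5]
tool_rot: [3.139, 0.0, 1.591]
force: [0.3, -0.5, -0.7]
width: 12.6
```

```bash
python3 -m handwheel '[[[0,0,0],[0,0.01,0],1],[[0,0,0],[0,0.01,0],1],[[0,0,0],[0,0.01,0],1],[[0,0,0],[0,0.01,0],1],[[0,0,0],[0,0,0],1]]' | sed -n 2,5p
python3 -m handwheel '[[[0,0,0],[0,0.006,0],1],[[0,0,0],[0,0.006,0],1],[[0,0,0],[0,0,0],1]]' | sed -n 2,5p
python3 -m handwheel '[[[0,0,0],[0,0.003,0],1],[[0,0,0],[0,0.003,0],1],[[0,0,0],[0,0,0],1]]' | sed -n 2,5p
python3 -m handwheel '[[[0,0,0],[0,0.003,0],1],[[0,0,0],[0,0.003,0],1],[[0,0,0],[0,0,0],1]]' | sed -n 2,5p
```

```text
eef_pos: [469.1, -219.2, 48.5]
tool_rot: [3.138, 0.0, 1.592]
force: [1.5, -0.5, -0.1]
width: 12.3
eef_pos: [479.0, -219.0, 48.3]
tool_rot: [3.14, -0.0, 1.591]
force: [1.0, -0.2, -1.2]
width: 12.2
eef_pos: [484.1, -219.0, 48.3]
tool_rot: [3.141, -0.0, 1.591]
force: [1.0, -1.0, -1.3]
width: 12.4
eef_pos: [490.5, -218.9, 48.4]
tool_rot: [3.14, 0.0, 1.591]
force: [0.1, -0.6, -1.5]
width: 12.8
```

```bash
python3 -m handwheel '[[[0,0,0],[0,0.002,0],1],[[0,0,0],[0,0.002,0],1],[[0,0,0],[0,0,0],1]]' | sed -n 2,5p
python3 -m handwheel '[[[0,0,0],[0,0.002,0],1],[[0,0,0],[0,0.002,0],1],[[0,0,0],[0,0,0],1]]' | sed -n 2,5p
```

```text
eef_pos: [493.3, -218.9, 48.2]
tool_rot: [-3.141, 0.0, 1.591]
force: [-3.0, -1.2, 0.1]
width: 12.2
eef_pos: [494.7, -219.3, 47.9]
tool_rot: [-3.136, 0.0, 1.59]
force: [-6.5, -1.9, 2.1]
width: 12.4
```

```bash
python3 -m handwheel '[[[0,0,0],[0,0.003,0],1],[[0,0,0],[0,0.003,0],1],[[0,0,0],[0,0,0],1]]' | sed -n 2,5p
python3 - <<'E'
from h import *
s=ctrl.read_state(); t=s["eef_pos"]
c=xf(t[0],t[1],.02)([(16,0,0)])[0]; print(c)
both(boxw(c[0],c[1],.02),"c4.png",sc=(375,185,120,75),tp=(370,245,95,75))
E
```

```text
eef_pos: [494.9, -219.2, 47.2]
tool_rot: [-3.124, -0.0, 1.589]
force: [-15.6, -1.2, 6.9]
width: 12.8
[ 510.86339206 -218.9103726     0.        ]
```

View pics/c4.png

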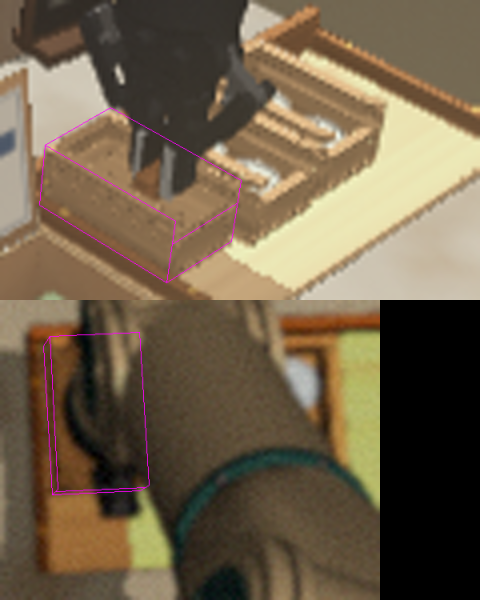

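```bash
python3 -m handwheel '[[[0,0,0],[0,-0.004,0],1],[[0,0,0],[0,-0.0035,0],1],[[0,0,0],[0,0,0],1],[[0,0,0],[0,0,0],1]]' | sed -n 2,5p
python3 -m handwheel '[[[0,0,0],[0,0,0],0.65],[[0,0,0],[0,0,0],0.65],[[0,0,0],[0,0,0],0.65],[[0,0,0],[0,0,-0.005],0.65],[[0,0,0],[0,0,-0.015],0.65]]' | sed -n 2,5p
python3 -m handwheel '[[[0,0,0],[0,0,-0.04],0.65],[[0,0,0],[0,0,-0.04],0.65],[[0,0,0],[0,0,-0.04],0.65],[[0,0,0],[0.01,0.01,-0.04],0.65],[[0,0,1.2],[0.03,0.025,-0.01],0.65]]' | sed -n 2,5p
python3 -m handwheel '[[[0,0,0],[0.035,0.015,0],0.6],[[0,0,0],[0.035,0.015,0],0.6],[[0,0,0],[0.035,0.02,0],0.6],[[0,0,0],[0.035,0.02,0],0.6],[[0,0,0],[0.035,0.02,0],0.6]]' | sed -n 2,5p
python3 - <<'E'
from h import *
both(boxw(511,-219,.02),"c5.png",sc=(375,185,120,75),tp=(370,245,115,75))
E
```

```text
eef_pos: [494.7, -219.1, 48.1]
tool_rot: [-3.139, 0.0, 1.59]
force: [-5.2, -2.2, -0.5]
width: 12.8
eef_pos: [495.9, -218.0, 67.5]
tool_rot: [-3.14, -0.001, 1.592]
force: [-0.6, -0.4, 0.6]
width: 30.1
eef_pos: [531.0, -184.4, 244.2]
tool_rot: [3.134, 0.007, 1.56]
force: [1.7, -2.1, 0.2]
width: 29.6
eef_pos: [621.4, -1.1, 238.6]
tool_rot: [3.14, -0.0, 1.57]
force: [1.1, 0.2, 0.4]
width: 34.3
```

View pics/c5.png

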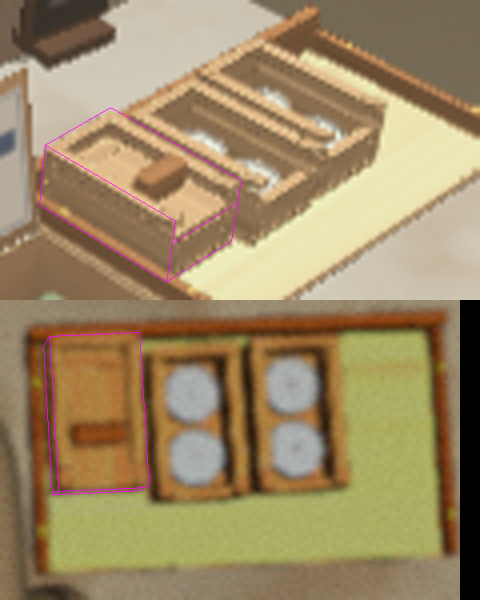

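```bash
python3 -m handwheel '[[[0,0,0],[0.02,0,0.03],0.6],[[0,0,0],[0.02,0,0.04],0.6],[[0,0,0],[0,0,0.04],0.6],[[0,0,0],[0,0,0.04],0.6],[[0,0,0],[0,0,0.02],0.6]]' | sed -n 2,3p
python3 -m handwheel '[[[0,0,0],[0,0,0.01],0.6],[[0,0,0],[0,0,0],0.6],[[0,0,0],[0,0,0],0.6]]'| sed -n 2,5p
```

```text
eef_pos: [617.9, 35.7, 66.4]
tool_rot: [-3.137, -0.0, 1.572]
eef_pos: [621.3, 35.7, 61.3]
tool_rot: [3.14, -0.001, 1.57]
force: [-0.1, -0.3, -0.6]
width: 34.0
```

```bash
python3 -m handwheel '[[[0,0,0],[0.0065,0.001,0.012],0.6],[[0,0,0],[0,0,0.012],0.6],[[0,0,0],[0,0,0.01],0.6],[[0,0,0],[0,0,0],0.6]]' | sed -n 2,4p
python3 -m handwheel '[[[0,0,0],[0,0,0.0055],0.6],[[0,0,0],[0,0,0],0.6],[[0,0,0],[0,0,0],1],[[0,0,0],[0,0,0],1],[[0,0,0],[0,0,0],1]]' | sed -n 2,6p
python3 -m handwheel '[[[0,0,0],[0,0,0],1],[[0,0,0],[0,0,0],1],[[0,0,0],[0,0,0],1]]' | sed -n 2,6p
```

```text
eef_pos: [619.9, 41.6, 24.4]
tool_rot: [-3.138, 0.001, 1.57]
force: [-0.7, -0.2, 0.5]
eef_pos: [621.7, 41.8, 21.3]
tool_rot: [3.141, -0.0, 1.57]
force: [-0.1, -0.4, -1.8]
width: 13.0
gripper_force: 59.7
eef_pos: [621.7, 41.8, 21.3]
tool_rot: [3.141, -0.0, 1.57]
force: [-0.5, 0.7, 2.6]
width: 12.6
gripper_force: 60.3
```

```bash
cat >> h.py <<'E'
def tea():
    b=shot("top"); p=b["pixels"].astype(int)
    m=((p.min(2)>120)&(p.max(2)-p.min(2)<40)).astype(np.uint8); m[:,:370]=0;m[:245]=0;m[320:]=0;m[:,490:]=0
    n,l,s,c=cv2.connectedComponentsWithStats(m)
    for i in range(1,n):
        if s[i,4]>30: print(s[i,4],ray(b,*c[i],28)[:2].round(1))
E
python3 -m handwheel '[[[0,0,0],[0,0,-0.015],1],[[0,0,0],[0,0,-0.03],1],[[0,0,0],[0,0,-0.04],1],[[0,0,0],[0,0,-0.04],1],[[0,0,0],[0,0,-0.04],1]]' | sed -n 5,6p
python3 -m handwheel '[[[0,0,0],[0,0,-0.04],1],[[0,0,0],[0,0,-0.01],1],[[0,0,0],[0,0,0],1]]' | sed -n 2,6p
python3 -c "
from h import *
tea()"
```

```text
width: 12.5
gripper_force: 59.8
eef_pos: [623.5, 42.3, 239.7]
tool_rot: [3.134, -0.001, 1.57]
force: [-0.0, -0.4, -1.2]
width: 12.4
gripper_force: 59.9
135 [ 527.6 -353.2]
136 [ 523.9 -285.1]
135 [ 484.4 -354.1]
144 [ 480.7 -286.3]
```

```bash
python3 -m handwheel '[[[0,0,0],[-0.02,-0.015,0],1],[[0,0,0],[-0.03,-0.022,0],1],[[0,0,0],[-0.03,-0.022,0],1],[[0,0,0],[-0.03,-0.022,0],1],[[0,0,0],[-0.03,-0.022,0],1]]' | sed -n 5,6p
python3 -m handwheel '[[[0,0,0],[-0.03,-0.022,0],1],[[0,0,0],[-0.03,-0.022,0],1],[[0,0,0],[-0.03,-0.022,0],1],[[0,0,0],[-0.03,-0.022,0],1],[[0,0,0],[-0.03,-0.022,0],1]]' | sed -n 5,6p
python3 -m handwheel '[[[0,0,0],[-0.03,-0.022,0],1],[[0,0,-1.5],[-0.01,-0.007,0.02],1],[[0,0,0],[0,0,0.04],1],[[0,0,0],[0,0,0.04],1],[[0,0,0],[0,0,0.03],1]]'  | sed -n 5,6p
python3 -m handwheel '[[[0,0,0],[0,0,0.02],1],[[0,0,0],[0,0,0.01],1],[[0,0,0],[0,0,0],1],[[0,0,0],[0,0,0],1]]'| sed -n 2,6p
```

```text
width: 12.4
gripper_force: 59.8
width: 12.2
gripper_force: 59.8
width: 12.2
gripper_force: 59.8
eef_pos: [377.4, -286.7, 74.1]
tool_rot: [-3.138, -0.003, 1.597]
force: [0.1, -0.6, -0.8]
width: 12.6
gripper_force: 59.8
```

```bash
python3 -m handwheel '[[[0,0,0],[-0.001,0,0.012],1],[[0,0,0],[0,0,0.009],1],[[0,0,0],[0,0,0.004],1],[[0,0,0],[0,0,0],1],[[0,0,0],[0,0,0],1]]' | sed -n 2,6p
python3 -c "
from h import *
s=ctrl.read_state(); t=s['eef_pos']; yaw=s['tool_rot'][2]-np.pi/2
f=xf(t[0],t[1],yaw,t[2]-7.3)
lid=f([(-35,-24.5,5),(59,-24.5,5),(59,24.5,5),(-35,24.5,5),(-35,-24.5,5)])
both([lid]+boxw(503,-285,.025),'c6.png',sc=(385,190,110,75),tp=(370,245,115,75))"
```

```text
eef_pos: [379.0, -288.9, 51.0]
tool_rot: [-3.142, -0.0, 1.596]
force: [0.2, -0.4, -0.6]
width: 12.6
gripper_force: 59.8
```

View pics/c6.png

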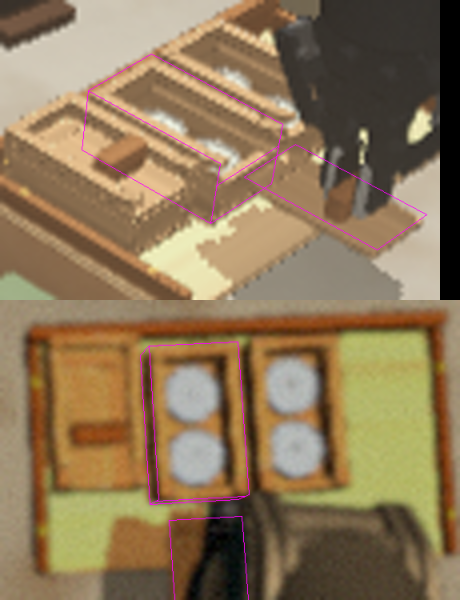

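```bash
python3 -m handwheel '[[[0,0,0],[0.0015,0.006,0.0025],1],[[0,0,0],[0,0.008,0],1],[[0,0,0],[0,0.008,0],1],[[0,0,0],[0,0.008,0],1],[[0,0,0],[0,0,0],1]]' | sed -n 2,5p
python3 -m handwheel '[[[0,0,0],[0,0.008,0],1],[[0,0,0],[0,0.008,0],1],[[0,0,0],[0,0,0],1]]' | sed -n 2,5p
```

```text
eef_pos: [412.4, -286.5, 48.6]
tool_rot: [3.138, 0.001, 1.598]
force: [1.0, 0.2, -0.3]
width: 12.5
eef_pos: [427.5, -286.4, 48.5]
tool_rot: [3.139, 0.001, 1.597]
force: [0.5, -0.5, -0.8]
width: 12.8
```

```bash
python3 -m handwheel '[[[0,0,0],[0,0.01,0],1],[[0,0,0],[0,0.01,0],1],[[0,0,0],[0,0.01,0],1],[[0,0,0],[0,0.01,0],1],[[0,0,0],[0,0,0],1]]' | sed -n 2,5p
python3 -m handwheel '[[[0,0,0],[0,0.006,0],1],[[0,0,0],[0,0.006,0],1],[[0,0,0],[0,0,0],1]]' | sed -n 2,5p
python3 -m handwheel '[[[0,0,0],[0,0.003,0],1],[[0,0,0],[0,0.003,0],1],[[0,0,0],[0,0,0],1]]' | sed -n 2,5p
python3 -m handwheel '[[[0,0,0],[0,0.003,0],1],[[0,0,0],[0,0.003,0],1],[[0,0,0],[0,0,0],1]]' | sed -n 2,5p
```

```text
eef_pos: [468.6, -285.2, 48.6]
tool_rot: [3.137, 0.001, 1.597]
force: [1.3, -1.9, -1.1]
width: 12.4
eef_pos: [478.4, -285.0, 48.4]
tool_rot: [3.14, 0.0, 1.596]
force: [0.9, -1.5, -0.8]
width: 12.3
eef_pos: [483.5, -284.9, 48.4]
tool_rot: [3.141, 0.0, 1.596]
force: [0.3, -1.2, -1.1]
width: 12.6
eef_pos: [489.4, -284.3, 48.3]
tool_rot: [3.142, -0.0, 1.596]
force: [-1.6, -0.8, -1.0]
width: 12.1
```

```bash
python3 -m handwheel '[[[0,0,0],[0,0.003,0],1],[[0,0,0],[0,0.002,0],1],[[0,0,0],[0,0,0],1]]' | sed -n 2,5p
python3 -m handwheel '[[[0,0,0],[0,0.003,0],1],[[0,0,0],[0,0.002,0],1],[[0,0,0],[0,0,0],1]]' | sed -n 2,5p
python3 -m handwheel '[[[0,0,0],[0,0.003,0],1],[[0,0,0],[0,0.002,0],1],[[0,0,0],[0,0,0],1]]' | sed -n 2,5p
```

```text
eef_pos: [494.5, -284.1, 48.2]
tool_rot: [3.141, -0.001, 1.597]
force: [-0.4, 0.2, -1.7]
width: 12.5
eef_pos: [495.6, -284.1, 47.7]
tool_rot: [-3.135, -0.001, 1.595]
force: [-7.1, 0.7, 1.7]
width: 12.8
eef_pos: [495.8, -284.2, 46.9]
tool_rot: [-3.125, -0.002, 1.594]
force: [-13.9, -0.3, 5.0]
width: 12.7
```

```bash
python3 -m handwheel '[[[0,0,0],[0,-0.004,0],1],[[0,0,0],[0,-0.0035,0],1],[[0,0,0],[0,0,0],1],[[0,0,0],[0,0,0],1]]' | sed -n 2,5p
python3 -m handwheel '[[[0,0,0],[0,0,0],0.65],[[0,0,0],[0,0,0],0.65],[[0,0,0],[0,0,0],0.65],[[0,0,0],[0,0,-0.005],0.65],[[0,0,0],[0,0,-0.015],0.65]]' | sed -n 2,5p
python3 -m handwheel '[[[0,0,0],[0,0,-0.04],0.65],[[0,0,0],[0,0,-0.04],0.65],[[0,0,0],[0,0,-0.04],0.65],[[0,0,0],[0,0,-0.04],0.65],[[0,0,1.5],[0.01,0.006,-0.01],0.65]]' | sed -n 2,5p
python3 -m handwheel '[[[0,0,0],[0.037,0.012,0],0.6],[[0,0,0],[0.037,0.012,0],0.6],[[0,0,0],[0.037,0.012,0],0.6],[[0,0,0],[0.037,0.012,0],0.6],[[0,0,0],[0.037,0.012,0],0.6]]' | sed -n 2,5p
python3 -m handwheel '[[[0,0,0],[0.037,0.012,0],0.6],[[0,0,0],[0.037,0.012,0],0.6],[[0,0,0],[0.037,0.012,0],0.6],[[0,0,0],[0.037,0.012,0],0.6],[[0,0,0],[0.03,0.012,0],0.6]]' | sed -n 2,5p
python3 -m handwheel '[[[0,0,0],[0,0,0.04],0.6],[[0,0,0],[0,0,0.04],0.6],[[0,0,0],[0,0,0.04],0.6],[[0,0,0],[0,0,0.04],0.6],[[0,0,0],[0,0,0],0.6]]' | sed -n 2,5p
python3 -c "
from h import *
tea()"
```

```text
eef_pos: [495.5, -284.4, 48.2]
tool_rot: [-3.14, -0.0, 1.596]
force: [-5.0, 0.0, -0.8]
width: 12.4
eef_pos: [496.2, -283.8, 67.5]
tool_rot: [-3.14, -0.001, 1.597]
force: [-0.1, -0.8, -0.0]
width: 29.7
eef_pos: [504.9, -277.7, 245.4]
tool_rot: [3.132, 0.007, 1.566]
force: [1.3, -0.4, 0.7]
width: 29.8
eef_pos: [563.3, -87.5, 239.3]
tool_rot: [3.139, 0.0, 1.57]
force: [1.1, -0.0, 0.1]
width: 34.0
eef_pos: [623.1, 92.8, 239.3]
tool_rot: [3.14, -0.002, 1.573]
force: [0.4, 0.4, 0.5]
width: 34.1
eef_pos: [617.1, 87.4, 71.0]
tool_rot: [-3.128, 0.002, 1.571]
force: [-1.7, -1.7, -0.7]
width: 33.9
137 [ 527.4 -353.2]
137 [ 484.4 -354.2]
```

```bash
python3 -m handwheel '[[[0,0,0],[0.004,0,0.01],0.6],[[0,0,0],[0,0,0],0.6],[[0,0,0],[0,0,0],0.6]]' | sed -n 2,5p
python3 -c "
from h import *
both(boxw(512,-284.4,.02)+boxw(511,-219,.02),'c7.png',sc=(375,185,120,75),tp=(220,190,265,125))"
```

```text
eef_pos: [624.2, 93.5, 70.7]
tool_rot: [3.138, -0.001, 1.57]
force: [0.8, 0.2, 0.3]
width: 34.2
```

View pics/c7.png

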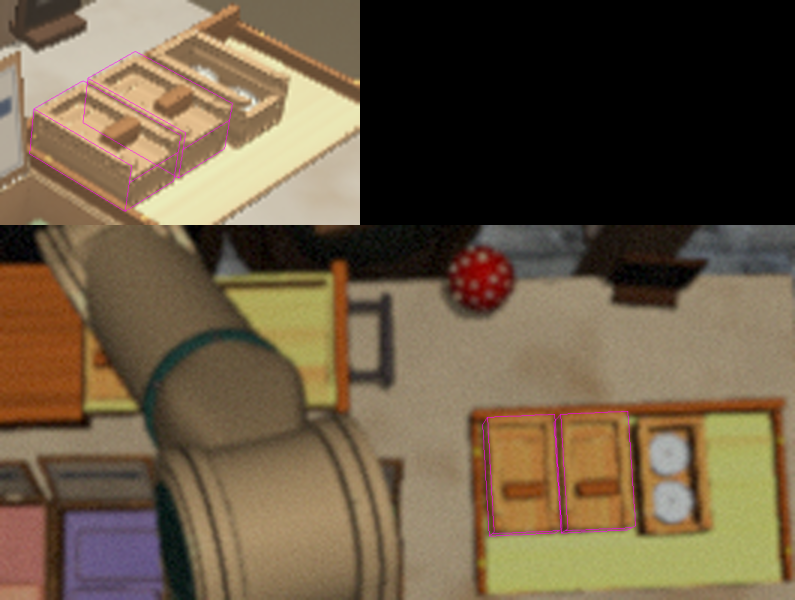

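```bash
python3 -m handwheel '[[[0,0,0],[-0.001,-0.002,0.015],0.6],[[0,0,0],[0,0,0.015],0.6],[[0,0,0],[0,0,0.013],0.6],[[0,0,0],[0,0,0],0.6]]' | sed -n 2,4p
python3 -m handwheel '[[[0,0,0],[0,0,0.006],0.6],[[0,0,0],[0,0,0],0.6],[[0,0,0],[0,0,0],1],[[0,0,0],[0,0,0],1],[[0,0,0],[0,0,0],1]]' | sed -n 2,6p
python3 -m handwheel '[[[0,0,0],[0,0,0],1],[[0,0,0],[0,0,0],1],[[0,0,0],[0,0,0],1]]' | sed -n 2,6p
```

```text
eef_pos: [619.4, 91.0, 23.9]
tool_rot: [-3.139, 0.001, 1.57]
force: [0.1, -0.4, -0.8]
eef_pos: [621.3, 91.7, 20.2]
tool_rot: [3.14, -0.0, 1.57]
force: [0.2, 0.7, 3.1]
width: 12.9
gripper_force: 59.9
eef_pos: [621.3, 91.7, 20.2]
tool_rot: [3.14, -0.0, 1.57]
force: [-0.7, -0.6, 5.8]
width: 12.7
gripper_force: 60.1
```

```bash
python3 -m handwheel '[[[0,0,0],[0,0,-0.015],1],[[0,0,0],[0,0,-0.03],1],[[0,0,0],[0,0,-0.04],1],[[0,0,0],[0,0,-0.04],1],[[0,0,0],[0,0,-0.04],1]]' | sed -n 5,6p
python3 -m handwheel '[[[0,0,0],[0,0,-0.04],1],[[0,0,0],[-0.0165,-0.009,-0.01],1],[[0,0,0],[-0.0345,-0.0187,0],1],[[0,0,0],[-0.0345,-0.0187,0],1],[[0,0,0],[-0.0345,-0.0187,0],1]]' | sed -n 5,6p
python3 -m handwheel '[[[0,0,0],[-0.0345,-0.0187,0],1],[[0,0,0],[-0.0345,-0.0187,0],1],[[0,0,0],[-0.0345,-0.0187,0],1],[[0,0,0],[-0.0345,-0.0187,0],1],[[0,0,0],[-0.0345,-0.0187,0],1]]' | sed -n 5,6p
python3 -m handwheel '[[[0,0,0],[-0.0345,-0.0187,0],1],[[0,0,0],[-0.0345,-0.0187,0],1],[[0,0,0],[-0.0345,-0.0187,0],1],[[0,0,0],[-0.0345,-0.0187,0],1],[[0,0,-1.3],[-0.017,-0.009,0],1]]' | sed -n 2,6p
python3 -m handwheel '[[[0,0,0],[0,0,0.03],1],[[0,0,0],[0,0,0.04],1],[[0,0,0],[0,0,0.04],1],[[0,0,0],[0,0,0.03],1],[[0,0,0],[0,0,0.02],1]]' | sed -n 2,6p
python3 -m handwheel '[[[0,0,0],[0,0,0],1],[[0,0,0],[0,0,0],1]]' | sed -n 2,6p
```

```text
width: 12.6
gripper_force: 59.4
width: 12.2
gripper_force: 59.4
width: 12.7
gripper_force: 59.4
eef_pos: [373.6, -360.6, 233.8]
tool_rot: [-3.139, 0.002, 1.587]
force: [0.6, -0.2, -0.4]
width: 12.5
gripper_force: 59.4
eef_pos: [375.8, -354.5, 71.2]
tool_rot: [-3.138, -0.003, 1.592]
force: [-0.6, -0.5, -0.7]
width: 12.5
gripper_force: 59.4
eef_pos: [377.2, -355.1, 73.6]
tool_rot: [-3.14, -0.002, 1.593]
force: [-0.1, -0.5, 0.8]
width: 12.5
gripper_force: 59.4
```

```bash
python3 -m handwheel '[[[0,0,0],[0,0,0.012],1],[[0,0,0],[0,0,0.009],1],[[0,0,0],[0,0,0.005],1],[[0,0,0],[0,0,0],1],[[0,0,0],[0,0,0],1]]' | sed -n 2,6p
python3 -c "
from h import *
tea()"
```

```text
eef_pos: [378.0, -356.0, 48.9]
tool_rot: [3.141, 0.0, 1.593]
force: [-0.1, -0.2, -1.4]
width: 12.5
gripper_force: 59.4
140 [ 527.3 -353.3]
143 [ 484.6 -354.6]
```

```bash
python3 -m handwheel '[[[0,0,0],[0.0005,0.008,0.0015],1],[[0,0,0],[0,0.008,0],1],[[0,0,0],[0,0.008,0],1],[[0,0,0],[0,0.008,0],1],[[0,0,0],[0,0,0],1]]' | sed -n 2,5p
python3 -m handwheel '[[[0,0,0],[0,0.008,0],1],[[0,0,0],[0,0.008,0],1],[[0,0,0],[0,0,0],1]]' | sed -n 2,5p
```

```text
eef_pos: [413.0, -354.5, 47.2]
tool_rot: [3.138, 0.001, 1.594]
force: [0.6, -0.5, 0.1]
width: 12.7
eef_pos: [428.2, -354.2, 47.0]
tool_rot: [3.139, 0.001, 1.594]
force: [1.0, -0.1, -1.1]
width: 12.7
```

```bash
python3 -m handwheel '[[[0,0,0],[0,0.01,0],1],[[0,0,0],[0,0.01,0],1],[[0,0,0],[0,0.01,0],1],[[0,0,0],[0,0.01,0],1],[[0,0,0],[0,0,0],1]]' | sed -n 2,5p
python3 -m handwheel '[[[0,0,0],[0,0.006,0],1],[[0,0,0],[0,0.006,0],1],[[0,0,0],[0,0,0],1]]' | sed -n 2,5p
python3 -m handwheel '[[[0,0,0],[0,0.004,0],1],[[0,0,0],[0,0.003,0],1],[[0,0,0],[0,0,0],1]]' | sed -n 2,5p
python3 -m handwheel '[[[0,0,0],[0,0.003,0],1],[[0,0,0],[0,0.003,0],1],[[0,0,0],[0,0,0],1]]' | sed -n 2,5p
```

```text
eef_pos: [469.2, -353.0, 47.0]
tool_rot: [3.138, 0.0, 1.594]
force: [1.9, -0.6, -1.1]
width: 12.5
eef_pos: [479.1, -352.9, 46.8]
tool_rot: [3.14, 0.0, 1.593]
force: [0.5, -0.4, -2.2]
width: 12.4
eef_pos: [485.4, -352.9, 46.9]
tool_rot: [3.141, 0.0, 1.593]
force: [0.4, -0.7, -1.1]
width: 12.7
eef_pos: [491.6, -352.8, 46.9]
tool_rot: [3.141, 0.0, 1.593]
force: [-0.3, -0.7, -1.2]
width: 12.7
```

```bash
python3 -m handwheel '[[[0,0,0],[0,0.003,0],1],[[0,0,0],[0,0.002,0],1],[[0,0,0],[0,0,0],1]]' | sed -n 2,5p
python3 -m handwheel '[[[0,0,0],[0,0.003,0],1],[[0,0,0],[0,0.002,0],1],[[0,0,0],[0,0,0],1]]' | sed -n 2,5p
python3 -m handwheel '[[[0,0,0],[0,0.003,0],1],[[0,0,0],[0,0.001,0],1],[[0,0,0],[0,0,0],1]]' | sed -n 2,5p
```

```text
eef_pos: [495.2, -352.8, 46.7]
tool_rot: [-3.14, -0.0, 1.593]
force: [-2.2, -1.4, -0.2]
width: 12.6
eef_pos: [496.6, -353.2, 46.3]
tool_rot: [-3.134, -0.001, 1.591]
force: [-8.8, -0.9, 3.0]
width: 12.6
eef_pos: [496.6, -353.2, 45.8]
tool_rot: [-3.127, -0.002, 1.59]
force: [-15.0, -1.2, 6.4]
width: 12.4
```

```bash
python3 -m handwheel '[[[0,0,0],[0,-0.004,0],1],[[0,0,0],[0,-0.0035,0],1],[[0,0,0],[0,0,0],1],[[0,0,0],[0,0,0],1]]' | sed -n 2,5p
python3 -m handwheel '[[[0,0,0],[0,0,0],0.65],[[0,0,0],[0,0,0],0.65],[[0,0,0],[0,0,0],0.65],[[0,0,0],[0,0,-0.005],0.65],[[0,0,0],[0,0,-0.015],0.65]]' | sed -n 2,5p
python3 -m handwheel '[[[0,0,0],[0,0,-0.04],0.65],[[0,0,0],[0,0,-0.04],0.65],[[0,0,0],[0,0,-0.04],0.65],[[0,0,0],[0,0,-0.03],0.65],[[0,0,1.3],[0.01,0.004,0],1]]' | sed -n 2,5p
python3 -m handwheel '[[[0,0,0],[0.034,0.0175,0],1],[[0,0,0],[0.034,0.0175,0],1],[[0,0,0],[0.034,0.0175,0],1],[[0,0,0],[0.034,0.0175,0],1],[[0,0,0],[0.034,0.0175,0],1]]' | sed -n 2,5p
python3 -m handwheel '[[[0,0,0],[0.034,0.0175,0],1],[[0,0,0],[0.034,0.0175,0],1],[[0,0,0],[0.02,0.0105,0],1],[[0,0,0],[0,0,0],1],[[0,0,0],[0,0,0],1]]' | sed -n 2,5p
```

```text
eef_pos: [496.5, -353.2, 46.8]
tool_rot: [-3.14, 0.0, 1.592]
force: [-5.2, -2.2, 0.0]
width: 13.0
eef_pos: [496.8, -351.4, 65.7]
tool_rot: [-3.14, -0.002, 1.594]
force: [1.1, 0.1, 1.0]
width: 29.6
eef_pos: [504.4, -346.5, 224.5]
tool_rot: [3.13, 0.008, 1.567]
force: [0.3, -1.0, -0.2]
width: 18.8
eef_pos: [589.7, -170.4, 217.7]
tool_rot: [3.14, -0.0, 1.57]
force: [0.7, -0.6, -0.8]
width: 0.0
eef_pos: [635.0, -81.8, 217.3]
tool_rot: [3.14, -0.001, 1.574]
force: [-0.1, -0.5, -0.6]
width: -0.1
```

```bash
python3 -c "
from h import *
f=lambda x,y:[x,y,39]
both(boxw(512,-284.4,.02)+boxw(511,-219,.02)+boxw(512.6,-353,.02)+[np.array([[597,-102.5,39],[672,-102.5,39]])],'c8.png',sc=(285,185,190,85),tp=(220,190,265,125))"
```

```text
(no output)
```

View pics/c8.png

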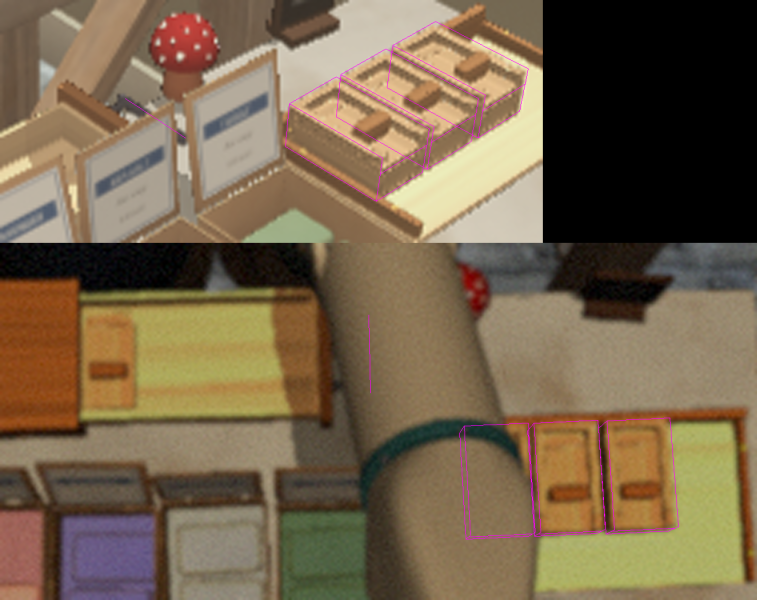

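```bash
python3 -m handwheel '[[[0,0,0],[0,0,0.03],1],[[0,0,0],[0,0,0.04],1],[[0,0,0],[0,0,0.04],1],[[0,0,0],[0,0,0.03],1],[[0,0,0],[0,0,0.02],1]]' | sed -n 2,5p
python3 -m handwheel '[[[0,0,0],[0,0,0],1],[[0,0,0],[0,0,0.01],1],[[0,0,0],[0,0,0.01],1],[[0,0,0],[0,0,0.008],1],[[0,0,0],[0,0,0],1]]' | sed -n 2,5p
```

```text
eef_pos: [631.5, -87.3, 53.6]
tool_rot: [-3.137, 0.001, 1.567]
force: [1.0, -0.1, 0.1]
width: 0.0
eef_pos: [633.8, -85.0, 28.2]
tool_rot: [-3.141, 0.0, 1.57]
force: [-0.1, -0.5, -0.0]
width: 0.0
```

```bash
python3 -m handwheel '[[[0,0,0],[0.006,0,0],1],[[0,0,0],[0.01,0,0],1],[[0,0,0],[0.015,0,0],1],[[0,0,0],[0.02,0,0],1],[[0,0,0],[0.02,0,0],1]]' | sed -n 2,4p
python3 -m handwheel '[[[0,0,0],[0.02,0,0],1],[[0,0,0],[0.02,0,0],1],[[0,0,0],[0.02,0,0],1],[[0,0,0],[0.02,0,0],1],[[0,0,0],[0.02,0,0],1]]' | sed -n 2,4p
python3 -m handwheel '[[[0,0,0],[0.015,0,0],1],[[0,0,0],[0.01,0,0],1],[[0,0,0],[0.008,0,0],1],[[0,0,0],[0.006,0,0],1],[[0,0,0],[0.005,0,0],1]]' | sed -n 2,4p
python3 -m handwheel '[[[0,0,0],[0.005,0,0],1],[[0,0,0],[0.005,0,0],1],[[0,0,0],[0,0,0],1]]' | sed -n 2,4p
python3 -m handwheel '[[[0,0,0],[0.003,0,0],1],[[0,0,0],[0.003,0,0],1],[[0,0,0],[0,0,0],1]]' | sed -n 2,4p
python3 -m handwheel '[[[0,0,0],[0.003,0,0],1],[[0,0,0],[0.002,0,0],1],[[0,0,0],[0,0,0],1]]' | sed -n 2,4p
```

```text
eef_pos: [634.5, -13.5, 29.5]
tool_rot: [3.141, 0.001, 1.569]
force: [1.1, -1.5, -1.0]
eef_pos: [634.5, 87.7, 29.6]
tool_rot: [3.141, 0.001, 1.57]
force: [1.0, -1.1, -0.4]
eef_pos: [634.5, 130.1, 29.0]
tool_rot: [3.141, 0.001, 1.569]
force: [-0.4, -1.7, 1.1]
eef_pos: [634.4, 141.6, 28.9]
tool_rot: [3.141, -0.001, 1.57]
force: [0.5, 0.9, 0.4]
eef_pos: [634.4, 146.9, 28.8]
tool_rot: [3.142, -0.001, 1.57]
force: [0.1, 0.1, -0.1]
eef_pos: [634.4, 147.1, 28.8]
tool_rot: [-3.14, 0.006, 1.568]
force: [-1.2, -7.0, 3.2]
```

```bash
python3 -m handwheel '[[[0,0,0],[0.003,0,0],1],[[0,0,0],[0,0,0],1],[[0,0,0],[0,0,0],1]]' | sed -n 2,4p
python3 -m handwheel '[[[0,0,0],[-0.008,0,0],1],[[0,0,0],[0,0,0],1],[[0,0,0],[0,0,0],1]]' | sed -n 2,4p
```

```text
eef_pos: [634.4, 147.0, 28.8]
tool_rot: [-3.14, 0.009, 1.566]
force: [-1.6, -11.2, 5.6]
eef_pos: [634.6, 146.6, 28.9]
tool_rot: [3.141, -0.001, 1.569]
force: [-0.4, 0.6, 0.7]
```

```bash
python3 -m handwheel '[[[0,0,0],[-0.003,0,0],1],[[0,0,0],[0,0,0],1],[[0,0,0],[0,0,-0.01],1],[[0,0,0],[0,0,-0.03],1],[[0,0,0],[0,0,-0.04],1]]' | sed -n 2,4p
python3 -m handwheel '[[[0,0,0],[0,0,-0.04],1],[[0,0,0],[0,0,-0.04],1],[[0,0,0],[0,0,-0.04],1],[[0,0,0],[-0.03,-0.01,0],1],[[0,0,0],[-0.04,-0.01,0],1]]' | sed -n 2,4p
python3 -m handwheel '[[[0,0,0],[-0.04,-0.01,0],1],[[0,0,0],[-0.04,-0.01,0],1],[[0,0,0],[-0.035,-0.01,0],1],[[0,0,0],[-0.01,0,0],1],[[0,0,0],[0,0,0],1]]' | sed -n 2,4p
python3 -c "
from h import *
both(boxw(512,-284.4,.02)+boxw(511,-219,.02)+boxw(512.6,-353,.02),'c9.png',sc=(115,180,380,180),tp=(150,190,340,130))"
```

```text
eef_pos: [631.9, 143.2, 107.2]
tool_rot: [-3.135, 0.001, 1.571]
force: [0.4, 0.2, -0.0]
eef_pos: [616.0, 79.2, 233.3]
tool_rot: [3.133, -0.005, 1.578]
force: [0.4, -1.6, -0.5]
eef_pos: [583.7, -56.4, 229.5]
tool_rot: [3.141, 0.003, 1.563]
force: [-0.4, -0.0, -0.4]
```

View pics/c9.png

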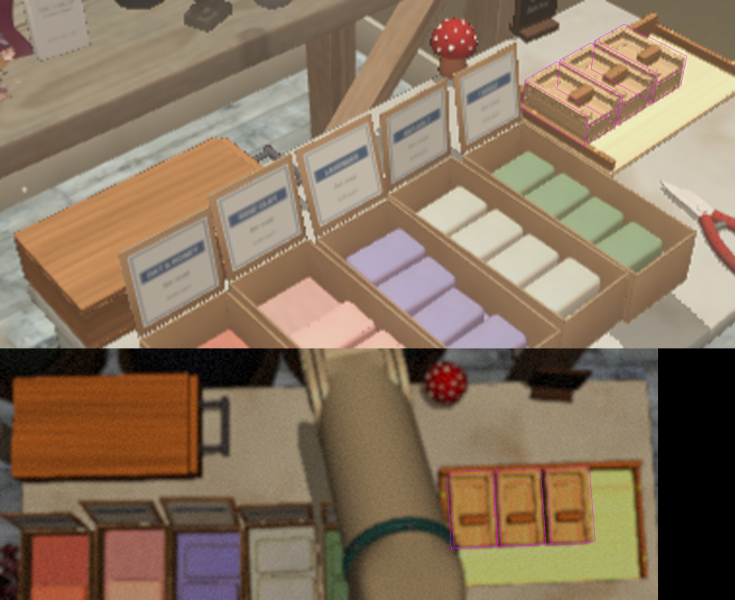

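```bash
python3 -c "
from cell import ctrl
print(ctrl.finish_job())"
```

```text
the job is handed in; nothing more can be done
None
```

The job is handed in: all three boxes present have a lid pushed home against the rear wall, the spare lid is in the drawer, and the drawer is shut. The sign and toadstool were not disturbed. This is judged from the last pictures and the force readings; no pass or fail came back.

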